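Move a tube block to the warmer by its taper handle, then wedge the handle free

ROBOT

A 7-joint arm with a two-finger parallel gripper is mounted at the origin on the work surface. World frame = base frame: x ahead of the robot, y to its left, z up, the work surface at z = 0. Lengths are in m, angles in rad, forces in N, time in s.
With the tool pointing down it reaches from about 0.425 to 0.95 m from the base axis. Payload 16.7 kg.
Tool frame: the origin (TCP) lies on the centre line of the jaws, within the pads' length; the fingertips stand 8 mm ahead of it and the grasp point (between the pads) lies 11 mm behind it (ctrl.nose_length is the distance from the TCP to the fingertips, in m); x points along the fingers, y is the direction in which the jaws open and shut, and the axes are right-handed (so a half turn about x gives the same grasp; the last joint's range is limited). The gripper opens to 94 mm and grips with 3 to 60 N. Pads are 16 mm wide; open, the fingers measure 119 mm over their backs; the gripper's body (75 mm by 177 mm) begins 78 mm behind the grasp point.
Start: joints at [1.075, 0.426, 0.074, 1.606, -0.034, 1.111, -0.067], TCP at [0.229, -0.635, 0.213] pointing down, gripper open.
Joint ranges: [-2.85, 2.85], [-0.5, 2.14], [-1.23, 1.37], [0.21, 2.46], [-1.02, 4.16], [0.16, 2.05], [-2.73, 2.73]. Speed limits (rad/s): [1.89, 1.89, 2.39, 2.39, 3.01, 3.01, 3.01].

INTERFACE

Orientations are given as a unit quaternion [x, y, z, w].
In Python, from rig import status, get_image, workorder, ctrl gives the robot as it stands. The module is installed in compiled form; this text tells all that it offers.
- The arm moves only by the shell command python3 -m pendant 'ROWS' [OPENING]. ROWS is JSON, one flat list of numbers, 6 for each row, row after row: the shift along the world's x, y, z in units of 25 mm (1.0 is 25 mm), then the turn, a rotation vector about the world's x, y, z in units of 6 degrees (1.0 is 6 degrees). In form: [dx, dy, dz, rx, ry, rz, dx, dy, dz, rx, ry, rz, ...]. A call has 1 to 8 rows; each row is the pose to reach, as a shift and turn from the pose commanded when the call began; what a row does not reach only later rows make up. A row lasts 1/10 s, in which the tool goes at most 50 mm and 8.59 degrees, less where a joint would pass 70% of its speed; a pose out of reach is approached as far as the arm can. A call with a gripper value outside its range is refused whole. OPENING is the finger opening in mm, from 0 to 94, set as the call begins (- or left out, the last holds). The fingers move at their own pace and stop on an object; the grip force is fixed at half the most. Time passes only in rows, so rows that repeat a pose let the fingers close. It gives the time, the measured TCP pose, the force and the opening at its end, in the units of the state.
- status.get_state(): the state, without advancing time (a new reading comes with each control period).
- get_image(name): name is "scene" or "top"; returns a dict with "frame" (420x560x3 uint8, blue, green, red), "z_map" (420x560 float32, m along the optical axis (not along the pixel's ray), 0 where there is no reading), "K" (3x3 intrinsics, pixels), "T" (4x4, takes a point from camera to world coordinates). Camera axes: x right, y down, z forward; pixel columns grow to the right and rows downward; lengths in m; the calibration is good to about 2 mm. A picture is of the moment at which its call begins.
- workorder.job_done(): hands the job in, once; it reports no verdict.
The state is a dict: "time": time; "q": joint angles; "dq": joint speeds; "joint_efforts": joint torques, N m; "eef_pos": TCP position; "ee_rot": TCP orientation; "contact_force": force on the tool from outside, world axes, zero at the start; "ft_torque": the same for the moment, N m; "gripper_width": finger opening in m.
Only numpy, scipy, OpenCV 4.12 (cv2) and the standard library are available. Lean on these libraries where they do the work, as an engineer would, in place of code of your own. Each camera call takes 0.05 s, during which the arm holds its last target. There are 200 camera calls.

TASK

Move the block of tubes from its stand into the well of the block warmer by means of the lifting handle, keeping it level, not dropping it, and touching the block and tubes with nothing but the handle and the wedge: first stand the handle's tapered shank loosely in the block's socket with the cross-bar turned well away (about 45 degrees) from its locked direction, then press it down and twist it until the collar is flat on the block. When the block is fully down in the well, let go and drive the wedge through the slot under the shank until its shoulder meets the block, so that the wedge alone, with your hand off the handle, forces the taper free. Leave the wedge there with the handle standing loose on it, and do not disturb the bottle, jar and tip box.

Things in the scene. Friction and masses are not known exactly. Their poses are not given: they have to be found in the camera images.
- handle_bar (a point): Centre of the cross-bar of the loose T-shaped lifting handle (0.18 kg): black bar 80 mm long (its y), 14 mm wide (x), 18 mm high (z up) on a steel stem 16 mm across. Collar disc 38 mm across, 6 mm thick, its underside 60 mm below this point. At the start it hangs upright by the collar in the hole of its holder.
- handle_tang (a point): Bottom of the same handle, 107 mm below the bar's centre: end of a flat tang 16 mm (x) by 7 mm (y), 11 mm high; above it a steel cone, 21 mm across at the tang and 28 mm across 36 mm higher, at the collar's underside.
- block_socket (a point): Centre of the socket's mouth in the top of the loose aluminium tube block (0.45 kg, 60 mm in x, 104 mm in y, 76 mm high; underside 76 mm below this point; tube caps stand 16 mm above its top at |y| 22 to 50 mm). Tapering bore 30 mm across at its mouth, 36 mm deep. Home: handle bar 60 mm above this point, collar on block. The block starts in the stand, axes along the stand's.
- block_slot (a point): Slot floor under the socket, 52 mm below its mouth. Slot 11 mm wide (y), 16 mm high, right through along x. The tang enters it only within about 14 degrees of line (bar along the block's y, either way round); else the handle stands 11 mm short of home. It locks over the last 5 mm (press 15 to 24 N), carries the block, slips at a pull of about 10 N, and is free once raised 6 mm.
- stand_nest (a point): Centre of the floor of the stand's recess, 10 mm above the table: grey tray 95 mm (x) by 139 mm (y), 22 mm high, fixed; recess 65 mm (x) by 109 mm (y), 12 mm deep.
- bath_well (a point): Centre of the floor of the well in the top of the block warmer (fixed white machine 170 mm in x, 150 mm in y, 60 mm high, display on its -x face). Well 65 mm (x) by 109 mm (y), 12 mm deep with bevelled edges, floor 48 mm above the table; the block fits with its axes along these, either way round. The block's slot floor is then 72 mm above the table.
- wedge_grip (a point): Point on the grip of the loose steel wedge (0.24 kg) that lies on the table at the start. x points to the nose, z up; this point is 20 mm above the flat underside and 50 mm behind the shoulder. Grip 80 mm long (from 30 mm behind this point to the shoulder), 14 mm wide (y), 34 mm high.
- wedge_shoulder (a point): Underside of the wedge where grip meets blade. Blade ahead of it 92 mm long, 9 mm wide, 13 mm high for 38 mm, then sloping to 3 mm at the nose. Oiled: slid on the slot's floor (about 10 N) it lifts the tang's end, at home 5 mm above that floor, by 8 mm and stays. Fully driven when the shoulder meets the block's face, 30 mm from the socket's axis.
- holder_top (a point): Centre of the top of the fixed white holder (56 mm square, 57 mm high) with a 33 mm hole, in which the handle hangs.
- bottle_mid (a point): Amber bottle, 56 mm across, 130 mm high; this point is half-way up. Leave alone.
- jar_mid (a point): Clear jar with a white cap, 60 mm across, 75 mm high; this point is half-way up. Leave alone.
- tipbox_mid (a point): Blue tip box with clear lid, 117 by 82 mm, 63 mm high; this point is half-way up. Leave alone.
There are look-alikes about, which are no part of the job. Of the things that look like the part that bears handle_bar, the smaller one is meant.

How it is judged:
On the way, in this order (a step that is already met when the one before it is completed fails the run):
1. the shank stands loosely in the socket, cross-bar at least 35 degrees off its locked direction (horizontal distance between handle_bar and block_socket below 0.012 m and z of handle_bar in the frame of block_socket between 0.064 and 0.08 m and angle between the y axis of handle_bar and the y axis of block_socket, either way round above 0.61 rad and horizontal distance between block_socket and stand_nest below 0.006 m and z of block_socket in the frame of stand_nest below 0.082 m and angle between block_socket's own z axis and vertical below 0.06 rad), for 0.1 s.
2. twisted and pressed home, collar on the block, block still in its stand (z of handle_bar in the frame of block_socket below 0.062 m and horizontal distance between handle_bar and block_socket below 0.012 m and angle between the y axis of handle_bar and the y axis of block_socket, either way round below 0.35 rad and horizontal distance between block_socket and stand_nest below 0.006 m and z of block_socket in the frame of stand_nest below 0.082 m and angle between block_socket's own z axis and vertical below 0.06 rad), for 0.2 s.
3. block down in the well with the handle still locked home (z of handle_bar in the frame of block_socket below 0.062 m and horizontal distance between handle_bar and block_socket below 0.012 m and angle between the y axis of handle_bar and the y axis of block_socket, either way round below 0.35 rad and horizontal distance between block_socket and bath_well below 0.006 m and z of block_socket in the frame of bath_well below 0.079 m and angle between block_socket's own z axis and vertical below 0.06 rad), for 0.2 s.
4. wedge driven to its shoulder, handle forced free with no hand on it (horizontal distance between block_socket and bath_well below 0.006 m and z of block_socket in the frame of bath_well below 0.079 m and angle between block_socket's own z axis and vertical below 0.06 rad and z of handle_bar in the frame of block_socket between 0.065 and 0.076 m and horizontal distance between handle_bar and block_socket below 0.022 m and angle between handle_bar's own z axis and vertical below 0.22 rad and horizontal distance between wedge_grip and block_socket below 0.086 m and angle between the x axis of wedge_grip and the x axis of block_socket, either way round below 0.2 rad and z of wedge_grip in the frame of block_socket between -0.05 and -0.022 m and contact force between the fingers and handle below 0.5 N), for 0.2 s.
At the end, for the whole second after the job is handed in: The block is down in the warmer's well (within 6 mm of its centre, 3 mm of its floor, level), the wedge is in the slot with its shoulder within about 6 mm of the block, and the handle stands loose on it, 5 to 16 mm above home and leaning less than 12 degrees; all at rest (horizontal distance between block_socket and bath_well below 0.006 m and z of block_socket in the frame of bath_well below 0.079 m and angle between block_socket's own z axis and vertical below 0.06 rad and z of handle_bar in the frame of block_socket between 0.065 and 0.076 m and horizontal distance between handle_bar and block_socket below 0.022 m and angle between handle_bar's own z axis and vertical below 0.22 rad and horizontal distance between wedge_grip and block_socket below 0.086 m and angle between the x axis of wedge_grip and the x axis of block_socket, either way round below 0.2 rad and z of wedge_grip in the frame of block_socket between -0.05 and -0.022 m and linear speed of each of block, handle, wedge below 0.02 m/s); the robot touches nothing.
It fails at once if the robot touched the block or its tubes (contact force between any of the fingers, the arm and block above 2 N).
It fails at once if the block was dropped (linear speed of block above 0.25 m/s and contact force between the fingers and handle below 0.1 N).
It fails at once if the block was tipped by more than 20 degrees (angle between block_socket's own z axis and vertical above 0.35 rad).
It fails at once if the handle was pulled up by hand once the block was in the well ((horizontal distance between block_socket and bath_well below 0.006 m and z of block_socket in the frame of bath_well below 0.079 m and angle between block_socket's own z axis and vertical below 0.06 rad) and z of handle_bar in the frame of block_socket above 0.064 m and contact force between the fingers and handle above 1 N).
It fails at once if the bottle, jar or tip box was disturbed (moved over 20 mm) (distance of any of bottle_mid, jar_mid, tipbox_mid from where it was at the start of the episode above 0.02 m).
It also fails if it takes over 72 s, if anything falls off the work surface, if the arm or the gripper's body presses on something with over 40 N, if the wrist force passes 120 N, or if a joint passes its speed limit or range.

## Working session

There is one attempt and no reset: what is moved stays moved. The work goes in short steps, Python scripts to look and compute and a shell command to move; the robot and the scene stay as the last step left them, time stands still between calls to the robot, and variables do not carry over. Pictures are saved under pics/ and viewed, about 8 in all and at most 12, crops included, and the job is handed in when it is done.

```bash
mkdir -p pics; ls
cat > h.py <<'E'
import numpy as np, cv2
from rig import status,get_image,workorder,ctrl
def snap(name,tag):
    d=get_image(name); cv2.imwrite(f'pics/{tag}.png',d['frame']); np.savez(f'{tag}.npz',**d); return d
def cloud(d):
    z=d['z_map']; K=d['K']; v,u=np.indices(z.shape)
    P=np.stack([(u-K[0,2])/K[0,0]*z,(v-K[1,2])/K[1,1]*z,z],-1)
    W=P@d['T'][:3,:3].T+d['T'][:3,3]; W[z==0]=np.nan; return W
E
python3 - <<'E'
from h import *
for n in('scene','top'):
    d=snap(n,n+'0'); print(n,d['K'].round(1).tolist(),d['T'].round(3).tolist())
a=cv2.imread('pics/top0.png');print(status.get_state())
cv2.imwrite('pics/top0b.png',cv2.resize(a,(800,600)))
a=cv2.imread('pics/scene0.png');cv2.imwrite('pics/scene0b.png',cv2.resize(a,(800,600)))
E
```

```text
pics
scene [[494.5, 0.0, 274.9], [0.0, 494.5, 209.3], [0.0, 0.0, 1.0]] [[0.716, 0.366, -0.594, 1.317], [0.698, -0.395, 0.598, -0.738], [-0.016, -0.843, -0.538, 0.747], [0.0, 0.0, 0.0, 1.0]]
top [[452.2, 0.0, 273.7], [0.0, 452.2, 221.9], [0.0, 0.0, 1.0]] [[-0.018, -0.998, 0.065, 0.54], [-0.999, 0.016, -0.029, 0.005], [0.028, -0.065, -0.997, 1.161], [0.0, 0.0, 0.0, 1.0]]
{'time': 0.1, 'q': array([ 1.07447052,  0.4266576 ,  0.07387114,  1.60654725, -0.03408535,
        1.11080289, -0.06708436]), 'dq': array([-0.0008932 , -0.00274019,  0.00151292, -0.00213876, -0.00135422,
        0.0003418 ,  0.00022249]), 'joint_efforts': array([ 5.87735296e-03, -9.37472248e+01,  3.67634811e+00, -4.55041265e+01,
       -4.85202635e-02,  1.69672474e-02,  5.66993799e-05]), 'eef_pos': array([ 0.2292677 , -0.63445495,  0.21285222]), 'ee_rot': array([-0.6963975 , -0.12239338,  0.69660812, -0.12160395]), 'contact_force': array([-0.47124867, -0.57204217,  0.12776336]), 'ft_torque': array([ 0.05529431,  0.00810389, -0.01099947]), 'gripper_width': 0.09396301304166894}
```

View pics/top0b.png

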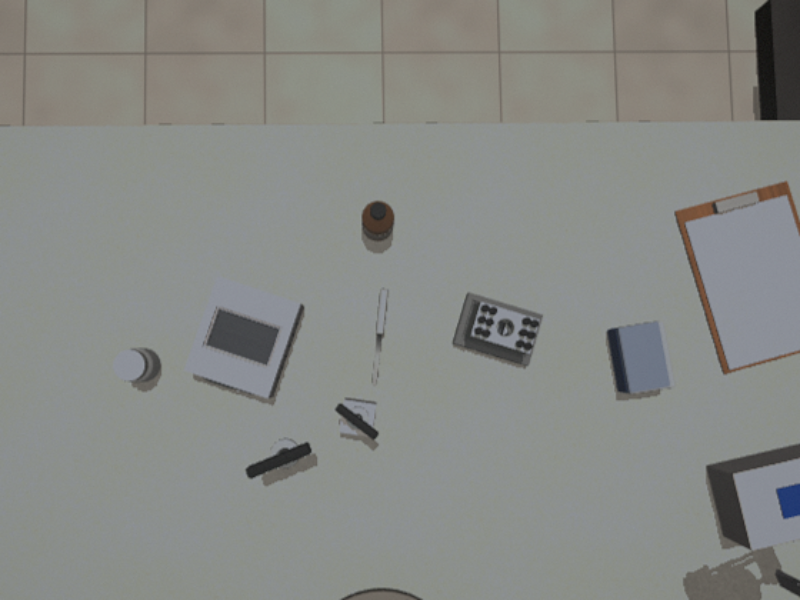

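View pics/scene0b.png

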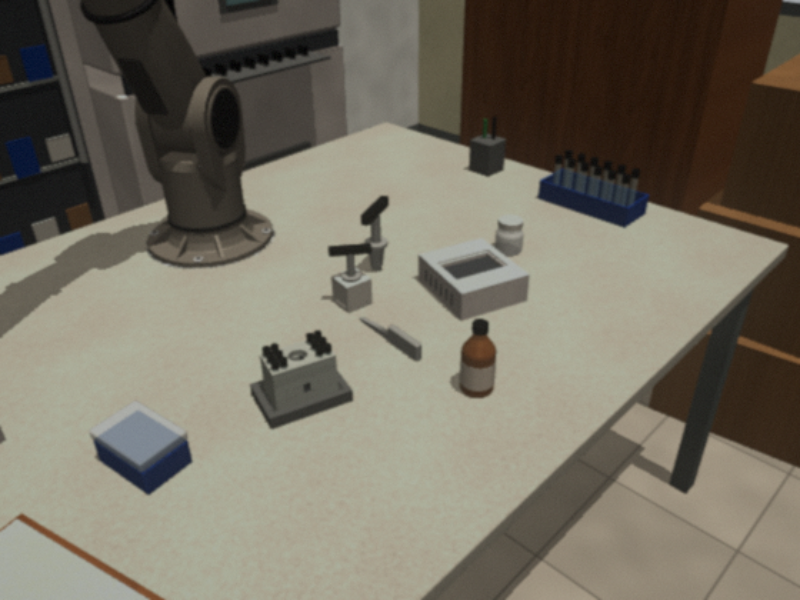

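The top view shows the holder and small handle at (357,420), the wedge at (380,335) with its nose towards the robot, the block and stand at (505,327), and the warmer at (245,338). The larger decoy handle is at (280,460). Next I'll measure them.

```bash
cat >> h.py <<'E'
def rect(W,m):
    p=W[m][:,:2]; r=cv2.minAreaRect(p.astype(np.float32)); b=cv2.boxPoints(r)
    e=b[1]-b[0]; f=b[2]-b[1]; 
    if np.linalg.norm(f)>np.linalg.norm(e): e=f
    return np.round(r[0],4),np.round(r[1],4),round(np.degrees(np.arctan2(e[1],e[0]))%180,1),len(p),np.median(W[m][:,2]).round(4)
def box(W,x0,x1,y0,y1,z0,z1):
    return (W[...,0]>x0)&(W[...,0]<x1)&(W[...,1]>y0)&(W[...,1]<y1)&(W[...,2]>z0)&(W[...,2]<z1)
E
python3 - <<'E'
from h import *
d=dict(np.load('top0.npz')); W=cloud(d)
px=lambda u,v:W[int(v*.7),int(u*.7)].round(3)
for n,p in dict(handle=(357,420),wedge=(381,325),wn=(375,380),block=(490,332),warm=(245,300),well=(245,338),decoy=(280,460),jar=(130,365),bot=(378,210),tip=(640,360),table=(420,450)).items(): print(n,px(*p))
m=(W[...,2]>.012)&(W[...,2]<.3)&(np.abs(W[...,0]-.55)<.35)&(np.abs(W[...,1])<.5)
n,l,s,c=cv2.connectedComponentsWithStats(m.astype(np.uint8))
for i in range(1,n):
    if s[i,4]>20: 
        zz=W[l==i][:,2]; print(i,c[i].round(),rect(W,l==i),'top',np.percentile(zz,[5,50,98]).round(3))
E
```

```text
handle [0.444 0.033 0.125]
wedge [ 0.6   -0.009  0.036]
wn [0.503 0.003 0.004]
block [ 0.583 -0.193  0.083]
warm [0.644 0.222 0.059]
well [0.581 0.224 0.05 ]
decoy [0.388 0.15  0.151]
jar [0.539 0.407 0.075]
bot [ 0.781 -0.006  0.129]
tip [ 0.533 -0.453  0.064]
table [ 0.377 -0.077 -0.   ]
1 [264. 154.] (array([ 0.7807, -0.0062]), array([0.0551, 0.0538]), np.float32(53.3), 512, np.float64(0.0891)) top [0.033 0.089 0.132]
2 [170. 236.] (array([0.5805, 0.2276]), array([0.1529, 0.1772]), np.float32(160.4), 4587, np.float64(0.0583)) top [0.045 0.058 0.064]
3 [266. 220.] (array([ 0.6062, -0.0091]), array([0.0139, 0.1162]), np.float32(173.0), 200, np.float64(0.0328)) top [0.014 0.033 0.038]
4 [348. 230.] (array([ 0.5915, -0.2177]), array([0.1396, 0.0953]), np.float32(72.1), 2025, np.float64(0.0732)) top [0.018 0.073 0.103]
5 [448. 249.] (array([ 0.5367, -0.4639]), array([0.1169, 0.0838]), np.float32(7.7), 1753, np.float64(0.0617)) top [0.026 0.062 0.067]
7 [ 95. 255.] (array([0.5394, 0.4074]), array([0.0577, 0.0556]), np.float32(23.6), 636, np.float64(0.073)) top [0.023 0.073 0.079]
13 [250. 292.] (array([0.4444, 0.0334]), array([0.0634, 0.0648]), np.float32(93.9), 623, np.float64(0.0613)) top [0.053 0.061 0.129]
14 [195. 319.] (array([0.388 , 0.1542]), array([0.0457, 0.1003]), np.float32(94.6), 580, np.float64(0.1476)) top [0.066 0.148 0.153]
```

```bash
cat >> h.py <<'E'
from scipy.spatial.transform import Rotation as R
def tool():
    s=status.get_state(); r=R.from_quat(s['ee_rot']); M=r.as_matrix()
    return s['eef_pos'],M,np.degrees(np.arctan2(M[1,1],M[0,1])),s
def st():
    p,M,a,s=tool(); print('t%.2f'%s['time'],'tcp',p.round(4),'yaw_y %.2f'%a,'xaxis',M[:,0].round(3),'F',s['contact_force'].round(1),'w %.4f'%s['gripper_width'],'q',s['q'].round(2))
E
python3 - <<'E'
from h import *
st()
for nm in('top','scene'):
  d=dict(np.load(nm+'0.npz')); W=cloud(d); print(nm)
  pr=lambda n,m:print(n,*rect(W,m))
  pr('bar',box(W,.39,.5,-.03,.09,.11,.15))
  pr('holder',box(W,.39,.5,-.03,.09,.05,.0605))
  pr('decoybar',box(W,.33,.44,.09,.22,.13,.17))
  pr('blocktop',box(W,.5,.7,-.3,-.13,.08,.092))
  pr('block+caps',box(W,.5,.7,-.3,-.13,.08,.12))
  pr('caps',box(W,.5,.7,-.3,-.13,.096,.12))
  pr('stand',box(W,.5,.7,-.3,-.13,.017,.026))
  pr('warmertop',box(W,.45,.72,.1,.36,.056,.066))
  pr('wellfloor',box(W,.5,.66,.15,.3,.04,.0535))
  pr('wedgegrip',box(W,.54,.68,-.06,.04,.028,.045))
  m=box(W,.47,.68,-.06,.04,.004,.045); pr('wedge',m)
E
```

```text
t0.10 tcp [ 0.2293 -0.6345  0.2129] yaw_y -70.13 xaxis [-0.     0.001 -1.   ] F [-0.5 -0.6  0.1] w 0.0940 q [ 1.07  0.43  0.07  1.61 -0.03  1.11 -0.07]
top
bar [0.4434 0.033 ] [0.0794 0.0146] 52.1 232 0.1253
holder [0.4426 0.0334] [0.0555 0.0562] 170.2 272 0.0567
decoybar [0.3872 0.1548] [0.0187 0.1036] 111.3 417 0.1489
blocktop [ 0.5908 -0.2164] [0.1044 0.0605] 71.8 673 0.0853
block+caps [ 0.5908 -0.2164] [0.1044 0.0605] 71.8 980 0.0867
caps [ 0.5908 -0.2164] [0.0982 0.0512] 71.7 279 0.1013
stand [ 0.5914 -0.2177] [0.1395 0.0954] 72.2 713 0.0212
warmertop [0.5839 0.2263] [0.151  0.1697] 160.6 2972 0.0598
wellfloor [0.5653 0.2237] [0.1339 0.1459] 161.2 1263 0.0479
wedgegrip [ 0.6247 -0.0114] [0.0139 0.079 ] 173.0 174 0.033
wedge [ 0.5748 -0.0101] [0.2078 0.0995] 0.9 368 0.0154
scene
bar [0.441  0.0294] [0.0798 0.0219] 53.4 216 0.1213
holder [0.4405 0.0308] [0.062  0.0613] 78.5 187 0.0562
decoybar [0.3859 0.1513] [0.0201 0.1098] 110.1 207 0.1457
blocktop [ 0.5882 -0.2195] [0.1047 0.0681] 71.8 540 0.0858
block+caps [ 0.5882 -0.2195] [0.1047 0.0681] 71.8 941 0.088
caps [ 0.5879 -0.2196] [0.0984 0.0548] 71.7 329 0.1013
stand [ 0.5889 -0.221 ] [0.1402 0.0986] 72.0 696 0.0217
warmertop [0.5806 0.2224] [0.1537 0.1775] 160.3 1255 0.0596
wellfloor [0.5914 0.2074] [0.1363 0.1441] 158.5 522 0.048
wedgegrip [ 0.6235 -0.0142] [0.0185 0.0814] 174.4 139 0.0331
wedge [ 0.5712 -0.012 ] [0.0961 0.2051] 177.9 429 0.0181
```

```bash
python3 -m pendant '[6.8,13.4,0,0,0,2.6, 6.8,13.4,0,0,0,2.6, 6.8,13.4,0,0,0,2.6, 6.8,13.4,0,0,0,2.6, 6.8,13.4,0,0,0,2.6, 6.8,13.4,0,0,0,2.6, 6.8,13.4,0,0,0,2.6, 6.8,13.4,0,0,0,2.6]' 50; python3 -m pendant '[1.7,13.2,-0.5,0,0,2.8, 1.7,13.2,-0.5,0,0,2.8, 1.7,13.2,-0.5,0,0,2.8, 1.7,13.2,-0.5,0,0,2.8, 1.7,13.2,-0.5,0,0,2.8, 1.7,13.2,-0.5,0,0,2.8, 1.7,13.2,-0.5,0,0,2.8, 1.7,13.2,-0.5,0,0,2.8]'; python3 -c "from h import *;st()"
```

```text
time: 0.9
eef_pos: [0.4009, -0.296, 0.2135]
ee_rot: [0.673, 0.217, -0.673, 0.216]
contact_force: [0.1, -0.8, 0.2]
gripper_width: 0.0502
time: 1.7
eef_pos: [0.442, 0.0345, 0.2009]
ee_rot: [0.634, 0.314, -0.634, 0.313]
contact_force: [-0.2, -0.9, 0.1]
gripper_width: 0.0502
t1.70 tcp [0.442  0.0345 0.2009] yaw_y -37.40 xaxis [ 0.     0.001 -1.   ] F [-0.2 -0.9  0.1] w 0.0502 q [ 0.28  0.09 -0.52  2.09  0.05  0.98 -0.92]
```

```bash
python3 -m pendant '[0,-0.14,-2,0,0,0, 0,-0.14,-3,0,0,0, 0,-0.14,-3.8,0,0,0, 0,-0.14,-3.8,0,0,0]'; python3 -m pendant '[0,-0.14,0,0,0,0]' 50 >/dev/null & sleep 0; wait; python3 -c "from h import *;st()"
```

```text
time: 2.1
eef_pos: [0.4401, 0.0261, 0.1038]
ee_rot: [-0.633, -0.312, 0.636, -0.311]
contact_force: [0.1, -0.1, 0.1]
gripper_width: 0.0499
t2.20 tcp [0.4418 0.0232 0.1063] yaw_y -37.72 xaxis [-0.001  0.    -1.   ] F [ 0.4 -0.3  0.3] w 0.0496 q [ 0.26  0.23 -0.5   2.19  0.16  0.76 -1.01]
```

```bash
python3 -m pendant '[0,0.28,0,0,0,0, 0,0.28,0,0,0,0, 0,0.28,0,0,0,0]'; python3 -m pendant '[0,0,0,0,0,0, 0,0,0,0,0,0, 0,0,0,0,0,0, 0,0,0,0,0,0, 0,0,0,0,0,0]' 0; python3 -c "from h import *;st()"
```

```text
time: 2.5
eef_pos: [0.4424, 0.0304, 0.1067]
ee_rot: [0.635, 0.311, -0.634, 0.312]
contact_force: [0.4, 0.4, -0.1]
gripper_width: 0.0501
time: 3.0
eef_pos: [0.4418, 0.0302, 0.1059]
ee_rot: [-0.635, -0.312, 0.635, -0.311]
contact_force: [0.3, 0.1, -1.9]
gripper_width: 0.0149
t3.00 tcp [0.4418 0.0302 0.1059] yaw_y -37.73 xaxis [-0.  0. -1.] F [ 0.3  0.1 -1.9] w 0.0149 q [ 0.24  0.23 -0.51  2.19  0.16  0.76 -1.03]
```

```bash
python3 -m pendant '[0,0,2,0,0,0, 0,0,4,0,0,0, 0,0,5.2,0,0,0, 1,-2,5.2,0,0,-1.2, 2.2,-3.8,5.2,0,0,-2.4, 3.3,-5.5,5.2,0,0,-3.6, 4.4,-7.3,5.2,0,0,-4.2, 5.4,-9,5.2,0,0,-4.2]'; python3 -m pendant '[0.5,-0.9,0,0,0,0, 0.5,-0.9,0,0,0,0, 0.5,-0.9,0,0,0,0, 0.5,-0.9,0,0,0,0]'
python3 - <<'E'
from h import *
st()
for n in('top','scene'):
  d=snap(n,n+'1'); W=cloud(d)
  print(n,'bar',*rect(W,box(W,.5,.68,-.3,-.13,.235,.275)))
  print('block',*rect(W,box(W,.5,.7,-.32,-.12,.08,.092)))
a=cv2.imread('pics/scene1.png')[130:350,80:360];cv2.imwrite('pics/s1c.png',cv2.resize(a,None,fx=2.5,fy=2.5))
E
```

```text
time: 3.8
eef_pos: [0.5711, -0.1858, 0.2357]
ee_rot: [-0.688, -0.165, 0.688, -0.165]
contact_force: [0.7, 0.6, -0.3]
gripper_width: 0.015
time: 4.2
eef_pos: [0.5826, -0.2054, 0.2358]
ee_rot: [-0.687, -0.166, 0.688, -0.166]
contact_force: [0.9, -0.1, -2.1]
gripper_width: 0.015
t4.20 tcp [ 0.5826 -0.2054  0.2358] yaw_y -62.87 xaxis [-0.001  0.    -1.   ] F [ 0.9 -0.1 -2.1] w 0.0150 q [ 0.48  0.33 -0.31  1.7   0.11  1.13 -0.96]
top bar [ 0.6162 -0.188 ] [0.01   0.0142] 118.6 42 0.2543
block [ 0.6092 -0.1895] [0.0417 0.0419] 162.1 136 0.086
scene bar [ 0.5837 -0.2074] [0.0765 0.0429] 48.6 489 0.2541
block [ 0.5877 -0.2197] [0.1054 0.0662] 71.4 535 0.086
```

View pics/s1c.png

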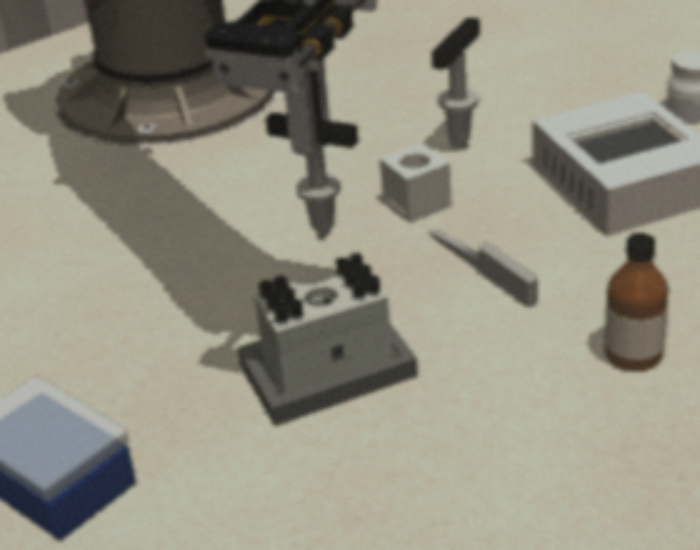

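```bash
python3 -m pendant '[0,0,0,0,0,0,0,0,0,0,0,0]'
python3 - <<'E'
from h import *
st(); p,M,a,s=tool()
for n in('scene','top'):
  d=snap(n,n+'2'); W=cloud(d)
  m=box(W,.5,.68,-.3,-.13,.235,.28)
  b=M[:,2]; j=M[:,1]   # bar dir, jaw dir
  Q=W[m]-p; al=Q@b; ja=Q@j; k=abs(Q[:,2]-.011)<.011; k&=abs(ja)<.012
  print(n,'along bar',np.percentile(al[k],[0,1,50,99,100]).round(4),'jaw',np.percentile(ja[k&(abs(al)>.02)],[1,50,99]).round(4),b.round(2),'zmax',Q[k&(abs(al)>.02)][:,2].max().round(4))
  m=box(W,.5,.68,-.3,-.13,.14,.215); Q=W[m]-p; print('stem/collar',[(z,np.median((Q@b)[abs(Q[:,2]+z)<.005]).round(4),np.ptp((Q@b)[abs(Q[:,2]+z)<.005]).round(4),np.median((Q@j)[abs(Q[:,2]+z)<.005]).round(4)) for z in(.03,.046,.07,.08)])
E
```

```text
time: 4.5
eef_pos: [0.5829, -0.206, 0.2362]
ee_rot: [0.688, 0.166, -0.687, 0.166]
contact_force: [0.7, -0.3, -1.4]
gripper_width: 0.0153
t4.50 tcp [ 0.5829 -0.206   0.2362] yaw_y -62.90 xaxis [ 0. -0. -1.] F [ 0.7 -0.3 -1.4] w 0.0153 q [ 0.48  0.33 -0.31  1.7   0.11  1.13 -0.96]
scene along bar [-0.0401 -0.0395 -0.0136  0.0389  0.0412] jaw [-0.005   0.0063  0.0102] [-0.89 -0.46 -0.  ] zmax 0.0217
stem/collar [(0.03, np.float64(-0.0033), np.float64(0.0151), np.float64(0.0064)), (0.046, np.float64(-0.0048), np.float64(0.0372), np.float64(0.007)), (0.07, np.float64(-0.0035), np.float64(0.0214), np.float64(0.0075)), (0.08, np.float64(-0.0031), np.float64(0.0206), np.float64(0.007))]
top along bar [-0.0427 -0.0427 -0.0374 -0.0327 -0.0326] jaw [-0.0067 -0.0013  0.0064] [-0.89 -0.46 -0.  ] zmax 0.0219
  return _methods._mean(a, axis=axis, dtype=dtype,
  ret = ret.dtype.type(ret / rcount)
Traceback (most recent call last):
ValueError: zero-size array to reduction operation maximum which has no identity
```

```bash
python3 -m pendant '[0.25,-0.49,0,0,0,0, 0.25,-0.49,-1,0,0,0, 0.25,-0.49,-1.8,0,0,0, 0.25,-0.49,-2.4,0,0,0, 0.25,-0.49,-2.8,0,0,0, 0.25,-0.49,-3.1,0,0,0, 0.25,-0.49,-3.3,0,0,0, 0.25,-0.49,-3.3,0,0,0]'; python3 -c "from h import *;st()";  python3 -m pendant '[0,0,-0.1,0,0,0, 0,0,-0.2,0,0,0, 0,0,-0.2,0,0,0]'; python3 -c "from h import *;st()"
```

```text
time: 5.4
eef_pos: [0.5892, -0.2187, 0.1532]
ee_rot: [-0.687, -0.166, 0.688, -0.165]
contact_force: [0.2, 0.1, -1.9]
gripper_width: 0.0152
t5.40 tcp [ 0.5892 -0.2187  0.1532] yaw_y -62.93 xaxis [-0.  0. -1.] F [ 0.2  0.1 -1.9] w 0.0152 q [ 0.48  0.43 -0.3   1.76  0.15  0.98 -0.97]
time: 5.7
eef_pos: [0.5892, -0.2188, 0.1485]
ee_rot: [0.688, 0.165, -0.687, 0.166]
contact_force: [0.6, -0.2, -2.2]
gripper_width: 0.0149
t5.70 tcp [ 0.5892 -0.2188  0.1485] yaw_y -62.94 xaxis [ 0. -0. -1.] F [ 0.6 -0.2 -2.2] w 0.0149 q [ 0.48  0.43 -0.3   1.76  0.15  0.97 -0.97]
```

```bash
python3 -m pendant '[0,0,-0.05,0,0,0, 0,0,-0.1,0,0,0, 0,0,-0.1,0,0,0]'; python3 -m pendant '[0,0,-0.05,0,0,0, 0,0,-0.1,0,0,0, 0,0,-0.1,0,0,0]'; python3 -c "from h import *;st()"
```

```text
time: 6.0
eef_pos: [0.5892, -0.2188, 0.1459]
ee_rot: [-0.687, -0.165, 0.687, -0.165]
contact_force: [1.0, -1.4, -1.7]
gripper_width: 0.0148
time: 6.3
eef_pos: [0.5903, -0.219, 0.1448]
ee_rot: [0.688, 0.165, -0.687, 0.166]
contact_force: [-1.4, -0.2, 11.9]
gripper_width: 0.0152
t6.30 tcp [ 0.5903 -0.219   0.1448] yaw_y -62.94 xaxis [ 0.002 -0.001 -1.   ] F [-1.4 -0.2 11.9] w 0.0152 q [ 0.48  0.43 -0.3   1.76  0.15  0.96 -0.97]
```

```bash
python3 -m pendant '[0,0,0.05,0,0,1.2, 0,0,0.05,0,0,2.4, 0,0,0.05,0,0,3.6, 0,0,0.05,0,0,4.8, 0,0,0.05,0,0,6, 0,0,0.05,0,0,7.2, 0,0,0.05,0,0,7.5, 0,0,0,0,0,7.5]'; python3 -c "from h import *;st()"; python3 -m pendant '[0,0,-0.1,0,0,0, 0,0,-0.2,0,0,0, 0,0,-0.25,0,0,0,0,0,-0.25,0,0,0]'; python3 -c "from h import *;st()"
```

```text
time: 7.1
eef_pos: [0.5895, -0.2189, 0.1437]
ee_rot: [0.572, 0.415, -0.572, 0.416]
contact_force: [2.0, -1.1, -0.9]
gripper_width: 0.0149
t7.10 tcp [ 0.5895 -0.2189  0.1437] yaw_y -18.05 xaxis [ 0.001  0.    -1.   ] F [ 2.  -1.1 -0.9] w 0.0149 q [ 0.61  0.46 -0.46  1.76  0.24  0.98 -0.26]
time: 7.5
eef_pos: [0.5899, -0.2187, 0.1377]
ee_rot: [0.572, 0.415, -0.572, 0.416]
contact_force: [2.1, -2.1, 5.8]
gripper_width: 0.0151
t7.50 tcp [ 0.5899 -0.2187  0.1377] yaw_y -18.00 xaxis [ 0.001 -0.    -1.   ] F [ 2.1 -2.1  5.8] w 0.0151 q [ 0.6   0.46 -0.46  1.76  0.24  0.97 -0.27]
```

```bash
python3 -m pendant '[0,0,-0.08,0,0,0, 0,0,-0.16,0,0,0, 0,0,-0.16,0,0,0]'; python3 -m pendant '[0,0,-0.06,0,0,0, 0,0,-0.12,0,0,0, 0,0,-0.12,0,0,0]'; python3 -c "from h import *;st()"
```

```text
time: 7.8
eef_pos: [0.59, -0.2188, 0.1345]
ee_rot: [0.572, 0.415, -0.572, 0.416]
contact_force: [-0.8, -0.8, 15.9]
gripper_width: 0.0151
time: 8.1
eef_pos: [0.5902, -0.2188, 0.1329]
ee_rot: [0.572, 0.415, -0.572, 0.417]
contact_force: [-8.3, 1.6, 33.5]
gripper_width: 0.0151
t8.10 tcp [ 0.5902 -0.2188  0.1329] yaw_y -18.00 xaxis [ 0.002 -0.001 -1.   ] F [-8.3  1.6 33.5] w 0.0151 q [ 0.6   0.47 -0.46  1.76  0.25  0.96 -0.27]
```

```bash
python3 -m pendant '[0,0,0.1,0,0,0, 0,0,0.1,0,0,0]'
python3 - <<'E'
from h import *
st(); p,M,a,s=tool()
d=snap('scene','scene3'); W=cloud(d)
b=M[:,2]; j=M[:,1]
m=box(W,.5,.68,-.3,-.13,.12,.17)
Q=W[m]-p; al=Q@b; k=(abs(Q@j)<.012)&(abs(al)>.015)
print('al',np.percentile(al[k],[1,99]).round(4),'bar z top',np.percentile(W[m][k][:,2],[2,98]).round(4))
m=box(W,.5,.68,-.3,-.13,.08,.09); print('block',*rect(W,m))
Q=W[box(W,.5,.68,-.3,-.13,.087,.098)]-p; k=(np.hypot(Q@b,Q@j)<.022); print('collar z',np.percentile((Q[k]+p)[:,2],[50,95]))
a=cv2.imread('pics/scene3.png')[200:310,160:260];cv2.imwrite('pics/s3c.png',cv2.resize(a,None,fx=5,fy=5))
E
```

```text
time: 8.3
eef_pos: [0.589, -0.2185, 0.1331]
ee_rot: [-0.572, -0.416, 0.572, -0.416]
contact_force: [-4.2, 0.5, 12.3]
gripper_width: 0.0152
t8.30 tcp [ 0.589  -0.2185  0.1331] yaw_y -17.98 xaxis [-0. -0. -1.] F [-4.2  0.5 12.3] w 0.0152 q [ 0.6   0.47 -0.46  1.76  0.25  0.97 -0.27]
al [-0.0383  0.0406] bar z top [0.1391 0.1572]
block [ 0.5875 -0.2198] [0.1041 0.0654] 73.0 418 0.086
collar z [0.09211874 0.09521537]
```

View pics/s3c.png

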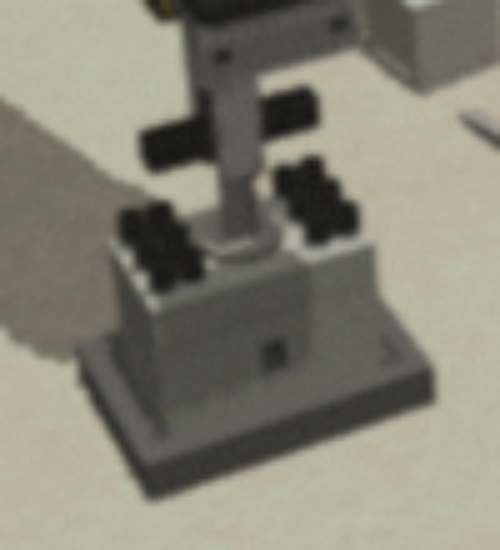

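```bash
python3 -m pendant '[0,0,0.1,0,0,0, 0,0,0.25,0,0,0, 0,0,0.5,0,0,0, 0,0,0.9,0,0,0, 0,0,1.4,0,0,0, 0,0,2,0,0,0, 0,0,2.6,0,0,0, 0,0,3.1,0,0,0]'; python3 -m pendant '[0,0.2,0.2,0,0,0, 0,0.6,0.2,0,0,0, 0,1.2,0.2,0,0,0, 0,2,0.2,0,0,0, 0,2.9,0.2,0,0,0, 0,3.9,0.2,0,0,0, 0,4.9,0.2,0,0,0, 0,5.9,0.2,0,0,0]';  python3 - <<'E'
from h import *
st(); p,M,a,s=tool()
d=snap('scene','scene4'); W=cloud(d)
m=box(W,.45,.75,p[1]-.1,p[1]+.1,p[2]-.055,p[2]-.04); print('block',*rect(W,m))
cv2.imwrite('pics/s4c.png',d['frame'][100:400,100:450])
E
```

```text
time: 9.15
eef_pos: [0.5895, -0.2188, 0.2122]
ee_rot: [0.572, 0.416, -0.572, 0.416]
contact_force: [-0.4, 0.6, -5.9]
gripper_width: 0.0153
time: 9.95
eef_pos: [0.5885, -0.0686, 0.2145]
ee_rot: [-0.571, -0.417, 0.572, -0.416]
contact_force: [-0.0, 0.6, -7.1]
gripper_width: 0.0153
t9.95 tcp [ 0.5885 -0.0686  0.2145] yaw_y -17.86 xaxis [-0.001  0.    -1.   ] F [-0.   0.6 -7.1] w 0.0153 q [ 0.44  0.34 -0.54  1.77  0.19  1.09 -0.47]
block [ 0.5876 -0.0694] [0.1057 0.0668] 72.3 498 0.1675
```

View pics/s4c.png

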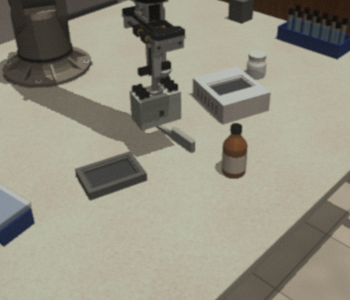

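```bash
python3 -m pendant '[0,1,0,0,0,0, 0,2.2,0,0,0,0, -0.1,3.7,0,0,0,0, -0.1,5.2,0,0,0,-0.1, -0.2,6.7,0,0,0,-0.2, -0.28,8.2,0,0,0,-0.25, -0.28,9.5,0,0,0,-0.25, -0.28,10.5,0,0,0,-0.25]'; python3 -m pendant '[0,0.7,0,0,0,0, 0,1.1,0,0,0,0, 0,1.3,0,0,0,0, 0,1.3,0,0,0,0, 0,1.3,0,0,0,0]';  python3 - <<'E'
from h import *
st(); p,M,a,s=tool()
d=snap('scene','scene5'); W=cloud(d)
m=box(W,.45,.75,p[1]-.1,p[1]+.1,p[2]-.055,p[2]-.04); print('block',*rect(W,m))
W0=cloud(dict(np.load('scene0.npz')))
for w in(W0,W): print('warmer',*rect(w,box(w,.45,.72,.1,.36,.056,.064)))
d=snap('top','top5'); W=cloud(d)
print('top block',*rect(W,box(W,.45,.75,p[1]-.1,p[1]+.1,p[2]-.055,p[2]-.04)))
print('top w',*rect(W,box(W,.45,.72,.1,.36,.056,.064)))
E
```

```text
time: 10.8
eef_pos: [0.5806, 0.1949, 0.2147]
ee_rot: [-0.576, -0.41, 0.577, -0.409]
contact_force: [0.5, -0.2, -5.4]
gripper_width: 0.0152
time: 11.3
eef_pos: [0.5823, 0.2228, 0.215]
ee_rot: [-0.577, -0.408, 0.578, -0.408]
contact_force: [1.3, -0.3, -5.5]
gripper_width: 0.0149
t11.30 tcp [0.5823 0.2228 0.215 ] yaw_y -19.49 xaxis [-0.    -0.001 -1.   ] F [ 1.3 -0.3 -5.5] w 0.0149 q [ 0.01  0.41 -0.62  1.69  0.26  1.13 -1.03]
block [0.5824 0.22  ] [0.1098 0.0619] 68.9 343 0.1672
warmer [0.5806 0.2224] [0.1537 0.1775] 160.3 1255 0.0596
warmer [0.5824 0.2226] [0.1548 0.1748] 160.9 918 0.0596
top block [0.5744 0.199 ] [0.0484 0.0591] 160.6 300 0.1665
top w [0.5838 0.226 ] [0.1506 0.1696] 160.6 1514 0.0597
```

```bash
python3 -m pendant '[0,0.05,-0.3,0,0,0, 0,0.05,-0.7,0,0,0, 0,0.05,-1,0,0,0, 0,0.05,-1.2,0,0,0, 0,0.05,-1.35,0,0,0, 0,0.05,-1.35,0,0,0]'; python3 -m pendant '[0,0,-0.1,0,0,0, 0,0,-0.2,0,0,0,0,0,-0.2,0,0,0]'; python3 -m pendant '[0,0,-0.1,0,0,0, 0,0,-0.2,0,0,0,0,0,-0.2,0,0,0]'; python3 -c "from h import *;st()"
```

```text
time: 12.0
eef_pos: [0.582, 0.225, 0.1808]
ee_rot: [-0.577, -0.409, 0.577, -0.408]
contact_force: [-0.8, -0.6, -5.4]
gripper_width: 0.015
time: 12.3
eef_pos: [0.5824, 0.2244, 0.1769]
ee_rot: [-0.577, -0.408, 0.577, -0.409]
contact_force: [-3.0, -2.6, 2.4]
gripper_width: 0.0148
time: 12.6
eef_pos: [0.5835, 0.2249, 0.1744]
ee_rot: [0.578, 0.407, -0.576, 0.409]
contact_force: [-7.3, -8.9, 29.0]
gripper_width: 0.015
t12.60 tcp [0.5835 0.2249 0.1744] yaw_y -19.49 xaxis [ 0.004 -0.    -1.   ] F [-7.3 -8.9 29. ] w 0.0150 q [-0.01  0.45 -0.61  1.73  0.29  1.05 -1.06]
```

```bash
python3 -m pendant '[0,0,0.2,0,0,0, -0.06,-0.06,0.2,0,0,0, -0.06,-0.06,0.1,0,0,0,-0.06,-0.06,0.1,0,0,0]';python3 -m pendant '[0,0,-0.1,0,0,0, 0,0,-0.1,0,0,0]'
python3 - <<'E'
from h import *
st(); p,M,a,s=tool()
d=snap('scene','scene6'); W=cloud(d)
m=box(W,.45,.75,.12,.33,.12,.132); print('block',*rect(W,m),np.percentile(W[m][:,2],[5,25,50,75,95]).round(4))
w=W[m]; k=w[:,2]<.13; A=np.c_[w[k][:,:2]-p[:2],np.ones(k.sum())]; print('plane',np.linalg.lstsq(A,w[k][:,2],rcond=None)[0])
cv2.imwrite('pics/s6c.png',cv2.resize(d['frame'][120:260,260:400],None,fx=4,fy=4))
E
```

```text
time: 13.0
eef_pos: [0.5804, 0.2233, 0.1731]
ee_rot: [-0.577, -0.409, 0.578, -0.408]
contact_force: [0.1, -0.5, -6.4]
gripper_width: 0.0154
time: 13.2
eef_pos: [0.5807, 0.2239, 0.1713]
ee_rot: [0.577, 0.409, -0.577, 0.408]
contact_force: [0.2, 1.1, -3.6]
gripper_width: 0.0155
t13.20 tcp [0.5807 0.2239 0.1713] yaw_y -19.42 xaxis [-0.  0. -1.] F [ 0.2  1.1 -3.6] w 0.0155 q [-0.    0.45 -0.61  1.74  0.29  1.05 -1.05]
block [0.5803 0.2213] [0.1077 0.0647] 69.2 297 0.125 [0.1208 0.1229 0.125  0.1293 0.1316]
plane [-0.04022114  0.02526979  0.12526025]
```

View pics/s6c.png

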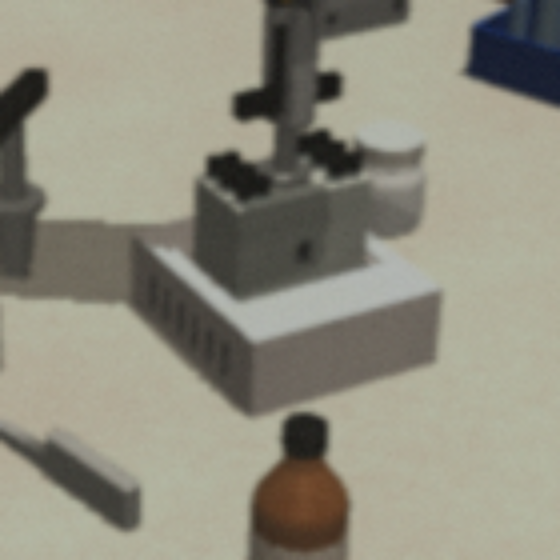

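The block is entering the well, with its slot visible at (303,252) in the crop. I'll press it gently onto the floor.

```bash
python3 -m pendant '[0,0,-0.05,0,0,0, 0,0,-0.1,0,0,0,0,0,-0.1,0,0,0]'; python3 -m pendant '[0,0,-0.05,0,0,0, 0,0,-0.05,0,0,0,0,0,-0.05,0,0,0]'
python3 - <<'E'
from h import *
st(); p,M,a,s=tool()
d=snap('scene','scene7'); W=cloud(d)
b=M[:,2]; j=M[:,1]; Q=W-p; r=np.hypot(Q@b,Q@j)
f=(abs(Q@j)<.025)&(abs(Q@b)<.045)
k=f&(W[...,2]>.118)&(W[...,2]<.127); print('top z',np.percentile(W[k][:,2],[10,50,90]).round(4),k.sum())
k=f&(abs(Q@b)>.025)&(W[...,2]>.132)&(W[...,2]<.15); print('caps z',np.percentile(W[k][:,2],[50,95,100]).round(4))
k=(abs(Q@j)<.012)&(abs(Q@b)>.015)&(abs(Q@b)<.045)&(W[...,2]>.165)&(W[...,2]<.2); print('bar z',np.percentile(W[k][:,2],[2,98]).round(4))
E
```

```text
time: 13.55
eef_pos: [0.5814, 0.2243, 0.1703]
ee_rot: [0.578, 0.408, -0.576, 0.409]
contact_force: [-1.8, 0.9, 10.5]
gripper_width: 0.0154
time: 13.85
eef_pos: [0.5815, 0.2247, 0.17]
ee_rot: [0.578, 0.408, -0.576, 0.409]
contact_force: [-5.7, -1.1, 22.4]
gripper_width: 0.0154
t13.85 tcp [0.5815 0.2247 0.17  ] yaw_y -19.42 xaxis [ 0.003  0.001 -1.   ] F [-5.7 -1.1 22.4] w 0.0154 q [-0.    0.45 -0.61  1.74  0.29  1.04 -1.06]
top z [0.1214 0.1236 0.1264] 100
caps z [0.1381 0.1411 0.1419]
bar z [0.1758 0.1944]
```

```bash
python3 -m pendant '[0,0,0.08,0,0,0, 0,0,0.08,0,0,0]'; python3 -c "from h import *;st()"; python3 -m pendant '[0,0,0,0,0,0, 0,0,0,0,0,0, 0,0,0,0,0,0, 0,0,0,0,0,0]' 40;  python3 -m pendant '[0,0,0.5,0,0,0, 0,0,1.5,0,0,0, 0,0,2.5,0,0,0, 0,0,3,0,0,0, 0,0,3,0,0,0]'; python3 -c "from h import *;st()"
```

```text
time: 14.1
eef_pos: [0.581, 0.2238, 0.1702]
ee_rot: [0.578, 0.408, -0.577, 0.408]
contact_force: [-2.0, 1.8, 7.4]
gripper_width: 0.0151
t14.10 tcp [0.581  0.2238 0.1702] yaw_y -19.43 xaxis [ 0.001  0.    -1.   ] F [-2.   1.8  7.4] w 0.0151 q [-0.    0.45 -0.61  1.74  0.29  1.04 -1.06]
time: 14.5
eef_pos: [0.5807, 0.2234, 0.1695]
ee_rot: [-0.577, -0.408, 0.577, -0.408]
contact_force: [0.0, -0.6, 0.6]
gripper_width: 0.0396
time: 15.0
eef_pos: [0.5815, 0.224, 0.2468]
ee_rot: [0.578, 0.408, -0.576, 0.409]
contact_force: [-0.1, -0.2, -0.0]
gripper_width: 0.0403
t15.00 tcp [0.5815 0.224  0.2468] yaw_y -19.44 xaxis [ 0.003  0.001 -1.   ] F [-0.1 -0.2 -0. ] w 0.0403 q [ 0.02  0.38 -0.63  1.66  0.24  1.18 -1.01]
```

```bash
python3 -m pendant '[0.4,-2,0,0,0,1.4, 0.8,-4,0,0,0,2.8, 1.2,-6,0,0,0,4.2, 1.6,-8,0,0,0,5.6, 2.06,-9.55,0,0,0,7, 2.06,-9.55,0,0,0,8.4, 2.06,-9.55,0,0,0,9.8, 2.06,-9.55,0,0,0,11.2]' 36; python3 -m pendant '[0,0,-1,0,0,1.4, 0,0,-2,0,0,2.8, 0,0,-3,0,0,4.2, 0,0,-4,0,0,5.6, 0,0,-5,0,0,5.9, 0,0,-6,0,0,5.9, 0,0,-6,0,0,5.9]'
python3 - <<'E'
from h import *
st(); p,M,a,s=tool()
for n in('scene','top'):
    d=snap(n,n+'8'); W=cloud(d)
    print(n,*rect(W,box(W,.54,.68,-.06,.04,.026,.042)))
    print(n,'handle',*rect(W,box(W,.53,.64,.17,.28,.17,.21)), 'collar',*rect(W,box(W,.55,.61,.195,.25,.127,.134)),'block',*rect(W,box(W,.5,.66,.14,.31,.12,.15)))
d=get_image('scene'); cv2.imwrite('pics/s8c.png',cv2.resize(d['frame'][120:290,220:400],None,fx=4,fy=3.5))
E
```

```text
time: 15.8
eef_pos: [0.6318, -0.0161, 0.2433]
ee_rot: [0.26, 0.658, -0.26, 0.657]
contact_force: [0.5, -0.1, -0.3]
gripper_width: 0.0362
time: 16.5
eef_pos: [0.6297, -0.0155, 0.0907]
ee_rot: [0.05, 0.707, -0.049, 0.703]
contact_force: [-0.6, -0.3, 0.3]
gripper_width: 0.0361
t16.50 tcp [ 0.6297 -0.0155  0.0907] yaw_y 81.96 xaxis [-0.006  0.001 -1.   ] F [-0.6 -0.3  0.3] w 0.0361 q [ 0.52  0.62 -0.83  1.77  0.53  0.99  0.92]
scene [ 0.623 -0.016] [0.0163 0.0802] 172.9 143 0.0331
scene handle [0.5772 0.2199] [0.0814 0.0242] 71.1 218 0.1871 collar [0.5829 0.2289] [0.0505 0.0378] 67.3 80 0.1304 block [0.5808 0.2224] [0.1057 0.0639] 68.4 428 0.1307
top [0. 0.] [0. 0.] 0.0 0 nan
top handle [0.5819 0.2237] [0.0794 0.0147] 70.8 257 0.1925 collar [0.5791 0.2209] [0.055  0.0441] 0.7 115 0.1299 block [0.5809 0.2253] [0.105  0.0598] 70.6 956 0.1254
  return _methods._mean(a, axis=axis, dtype=dtype,
  ret = ret.dtype.type(ret / rcount)
```

View pics/s8c.png

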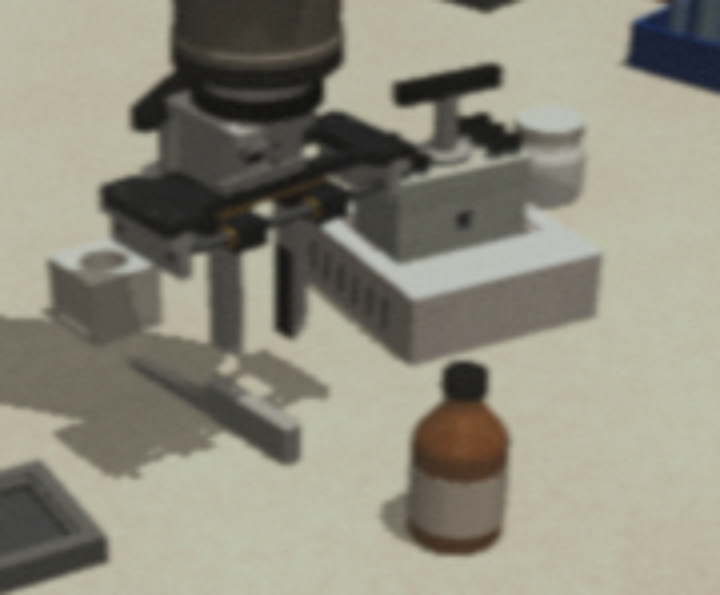

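```bash
python3 -m pendant '[0,0,-1.5,0,0,0, 0,0,-2.5,0,0,0, 0,0,-3.1,0,0,0, 0,0,-3.28,0,0,0, 0,0,-3.28,0,0,0]'; python3 -c "from h import *;st()"; python3 -m pendant '[0,0,0,0,0,0, 0,0,0,0,0,0, 0,0,0,0,0,0, 0,0,0,0,0,0]' 0; python3 -c "from h import *;st()"
```

```text
time: 17.15
eef_pos: [0.6326, -0.015, 0.0134]
ee_rot: [0.05, 0.705, -0.05, 0.706]
contact_force: [0.5, 0.3, -0.3]
gripper_width: 0.0359
t17.15 tcp [ 0.6326 -0.015   0.0134] yaw_y 81.95 xaxis [ 0.  0. -1.] F [ 0.5  0.3 -0.3] w 0.0359 q [ 0.48  0.72 -0.76  1.81  0.63  0.88  0.85]
time: 17.55
eef_pos: [0.6327, -0.0151, 0.0135]
ee_rot: [0.05, 0.705, -0.05, 0.706]
contact_force: [-0.4, 0.4, 7.0]
gripper_width: 0.0143
t17.55 tcp [ 0.6327 -0.0151  0.0135] yaw_y 81.94 xaxis [ 0.001 -0.    -1.   ] F [-0.4  0.4  7. ] w 0.0143 q [ 0.48  0.71 -0.76  1.81  0.63  0.88  0.85]
```

```bash
python3 -m pendant '[0,0,1,0,0,0, 0,0,2.5,0,0,0, 0,0,4.2,0,0,0, 0,0,5.9,0,0,0, 1,1.3,5.9,0,0,-0.8, 2.2,2.8,5.9,0,0,-1.6, 3.4,4.3,5.9,0,0,-1.9, 4.5,5.8,5.9,0,0,-1.9]'; python3 -m pendant '[0.83,1.12,0,0,0,0, 0.83,1.12,-1,0,0,0, 0.83,1.12,-2,0,0,0, 0.83,1.12,-2.6,0,0,0, 0.83,1.12,-2.6,0,0,0, 0.83,1.12,-2.6,0,0,0]'
python3 - <<'E'
from h import *
st(); p,M,a,s=tool()
for n in('scene','top'):
    d=snap(n,n+'9'); W=cloud(d)
    x=np.cos(np.radians(160.6));y=np.sin(np.radians(160.6)); f=np.array([x,y,0]); g=np.array([-y,x,0])
    Q=W-np.array([p[0],p[1],0]); 
    m=(W[...,2]>p[2]-.02)&(W[...,2]<p[2]+.02)&(Q@f>.052)&(Q@f<.147)&(abs(Q@g)<.02)
    L=(Q@f)[m]; S=(Q@g)[m]; c=np.polyfit(L,S,1); print(n,'blade dir off deg',np.degrees(np.arctan(c[0])),'lat@100mm',np.polyval(c,.1),'n',m.sum(),'Lmax',L.max(),'lat med',np.median(S),'z',W[m][:,2].min(),W[m][:,2].max())
    h=box(W,.53,.64,.17,.28,.17,.21); r=rect(W,h); print('handle',r[0],r[2],'lat rel tcp',(np.array([*r[0],0])-[p[0],p[1],0])@g,(np.array([*r[0],0])-[p[0],p[1],0])@f)
    r=rect(W,box(W,.5,.66,.14,.31,.118,.15)); print('block',r[:3],'lat',(np.array([*r[0],0])-[p[0],p[1],0])@g)
d=get_image('scene'); cv2.imwrite('pics/s9c.png',cv2.resize(d['frame'][130:290,280:440],None,fx=4,fy=3.7))
E
```

```text
time: 18.35
eef_pos: [0.7457, 0.1308, 0.1603]
ee_rot: [0.12, 0.697, -0.12, 0.697]
contact_force: [0.3, 0.1, -1.6]
gripper_width: 0.014
time: 18.95
eef_pos: [0.7657, 0.1576, 0.0959]
ee_rot: [0.12, 0.697, -0.12, 0.697]
contact_force: [0.3, -0.1, -1.7]
gripper_width: 0.0141
t18.95 tcp [0.7657 0.1576 0.0959] yaw_y 70.52 xaxis [ 0.  0. -1.] F [ 0.3 -0.1 -1.7] w 0.0141 q [ 0.15  0.81 -0.74  1.38  0.56  1.16  0.58]
scene blade dir off deg -0.7214850198563938 lat@100mm 0.004782437186475476 n 116 Lmax 0.14182468695267847 lat med 0.006058452965793453 z 0.08121185968312183 0.11372746133760181
handle [0.5805 0.2198] 70.0 lat rel tcp 0.002855084073081923 0.1952969148042799
block (array([0.5788, 0.2192]), array([0.1044, 0.0651]), np.float32(68.1)) lat 0.0039856915920527805
top blade dir off deg 0.23728027994239048 lat@100mm -0.0012730135321045101 n 87 Lmax 0.13933207745060544 lat med -0.001200233147590716 z 0.08149406645815782 0.09562172076806208
handle [0.5818 0.2236] 70.7 lat rel tcp -0.00116097149856776 0.19533293765010615
block (array([0.581 , 0.2253]), array([0.1056, 0.0597]), np.float32(70.5)) lat -0.0024987211115717204
```

View pics/s9c.png

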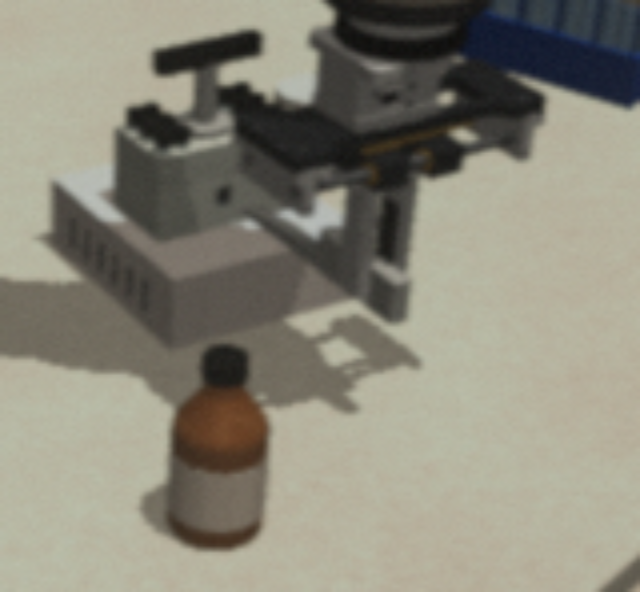

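```bash
python3 -m pendant '[0,0.02,-0.38,0,0,0, -0.4,0.16,-0.38,0,0,0, -0.83,0.31,-0.38,0,0,0, -0.83,0.31,-0.38,0,0,0,-0.83,0.31,-0.38,0,0,0]'; python3 -c "from h import *;st()"; python3 -m pendant '[-0.1,0.035,0,0,0,0, -0.2,0.07,0,0,0,0, -0.2,0.07,0,0,0,0]'; python3 -c "from h import *;st()"; python3 -m pendant '[-0.1,0.035,0,0,0,0, -0.2,0.07,0,0,0,0, -0.2,0.07,0,0,0,0]'; python3 -c "from h import *;st()"
```

```text
time: 19.6
eef_pos: [0.7446, 0.1658, 0.0862]
ee_rot: [0.119, 0.697, -0.119, 0.697]
contact_force: [-0.6, -0.0, -2.9]
gripper_width: 0.0138
t19.60 tcp [0.7446 0.1658 0.0862] yaw_y 70.58 xaxis [ 0.001 -0.    -1.   ] F [-0.6 -0.  -2.9] w 0.0138 q [ 0.15  0.79 -0.74  1.44  0.56  1.13  0.55]
time: 19.9
eef_pos: [0.7395, 0.1675, 0.0857]
ee_rot: [0.119, 0.697, -0.119, 0.697]
contact_force: [-0.6, -0.3, -1.7]
gripper_width: 0.0136
t19.90 tcp [0.7395 0.1675 0.0857] yaw_y 70.56 xaxis [-0.  0. -1.] F [-0.6 -0.3 -1.7] w 0.0136 q [ 0.15  0.79 -0.74  1.45  0.56  1.12  0.54]
time: 20.2
eef_pos: [0.7343, 0.1693, 0.0858]
ee_rot: [0.119, 0.697, -0.119, 0.697]
contact_force: [-0.3, -0.4, -2.7]
gripper_width: 0.0136
t20.20 tcp [0.7343 0.1693 0.0858] yaw_y 70.57 xaxis [-0.  0. -1.] F [-0.3 -0.4 -2.7] w 0.0136 q [ 0.15  0.78 -0.75  1.47  0.56  1.12  0.53]
```

```bash
python3 -m pendant '[-0.15,0.053,0,0,0,0, -0.3,0.106,0,0,0,0, -0.45,0.159,0,0,0,0, -0.45,0.159,0,0,0,0]'; python3 -c "from h import *;st()"; python3 -m pendant '[-0.15,0.053,0,0,0,0, -0.3,0.106,0,0,0,0, -0.45,0.159,0,0,0,0, -0.45,0.159,0,0,0,0]'; python3 -c "from h import *;st()"
```

```text
time: 20.6
eef_pos: [0.7229, 0.1735, 0.0859]
ee_rot: [0.119, 0.697, -0.119, 0.697]
contact_force: [-0.4, -0.2, -2.4]
gripper_width: 0.0138
t20.60 tcp [0.7229 0.1735 0.0859] yaw_y 70.59 xaxis [-0.  0. -1.] F [-0.4 -0.2 -2.4] w 0.0138 q [ 0.15  0.77 -0.75  1.49  0.56  1.1   0.52]
time: 21.0
eef_pos: [0.7116, 0.1775, 0.0858]
ee_rot: [0.119, 0.697, -0.119, 0.697]
contact_force: [0.1, -0.4, -2.3]
gripper_width: 0.0137
t21.00 tcp [0.7116 0.1775 0.0858] yaw_y 70.59 xaxis [-0.  0. -1.] F [ 0.1 -0.4 -2.3] w 0.0137 q [ 0.15  0.75 -0.75  1.52  0.56  1.09  0.5 ]
```

```bash
python3 -m pendant '[-0.15,0.053,-0.02,0,0,0, -0.3,0.106,-0.02,0,0,0, -0.45,0.159,-0.02,0,0,0, -0.45,0.159,-0.02,0,0,0]'; python3 -c "from h import *;st()"; python3 -m pendant '[-0.15,0.053,0,0,0,0, -0.3,0.106,0,0,0,0, -0.45,0.159,0,0,0,0, -0.45,0.159,0,0,0,0]'; python3 -c "from h import *;st()"; python3 -m pendant '[-0.15,0.053,0,0,0,0, -0.3,0.106,0,0,0,0, -0.45,0.159,0,0,0,0, -0.45,0.159,0,0,0,0]'; python3 -c "from h import *;st()"
```

```text
time: 21.4
eef_pos: [0.7008, 0.1811, 0.0855]
ee_rot: [0.119, 0.697, -0.119, 0.697]
contact_force: [1.6, -0.2, -0.8]
gripper_width: 0.0141
t21.40 tcp [0.7008 0.1811 0.0855] yaw_y 70.56 xaxis [ 0.001 -0.    -1.   ] F [ 1.6 -0.2 -0.8] w 0.0141 q [ 0.15  0.74 -0.76  1.55  0.56  1.08  0.49]
time: 21.8
eef_pos: [0.6895, 0.1851, 0.0854]
ee_rot: [0.119, 0.697, -0.119, 0.697]
contact_force: [0.7, -0.2, -0.8]
gripper_width: 0.014
t21.80 tcp [0.6895 0.1851 0.0854] yaw_y 70.56 xaxis [ 0. -0. -1.] F [ 0.7 -0.2 -0.8] w 0.0140 q [ 0.15  0.73 -0.76  1.57  0.55  1.07  0.47]
time: 22.2
eef_pos: [0.6775, 0.1896, 0.0852]
ee_rot: [0.119, 0.697, -0.119, 0.697]
contact_force: [-0.8, 0.6, 1.6]
gripper_width: 0.0137
t22.20 tcp [0.6775 0.1896 0.0852] yaw_y 70.60 xaxis [-0.001  0.    -1.   ] F [-0.8  0.6  1.6] w 0.0137 q [ 0.15  0.72 -0.77  1.6   0.55  1.06  0.46]
```

```bash
python3 -m pendant '[-0.15,0.053,0,0,0,0, -0.3,0.106,0,0,0,0, -0.45,0.159,0,0,0,0, -0.6,0.212,0,0,0,0, -0.6,0.212,0,0,0,0]'; python3 -c "from h import *;st()"; python3 -m pendant '[-0.1,0.035,0,0,0,0, -0.2,0.07,0,0,0,0, -0.2,0.07,0,0,0,0]'
python3 - <<'E'
from h import *
st(); p,M,a,s=tool()
for n in('scene','top'):
    d=snap(n,n+'10'); W=cloud(d)
    r=rect(W,box(W,.53,.63,.17,.28,.175,.22)); m=box(W,.53,.63,.17,.28,.175,.22); print('bar',r,np.percentile(W[m][:,2],[2,98]).round(4),'dist',np.hypot(*(r[0]-p[:2])))
    print('block',*rect(W,box(W,.5,.66,.14,.31,.118,.15)))
d=get_image('scene'); cv2.imwrite('pics/s10c.png',cv2.resize(d['frame'][130:270,280:420],None,fx=4,fy=4))
E
```

```text
time: 22.7
eef_pos: [0.6626, 0.1947, 0.0853]
ee_rot: [0.119, 0.697, -0.119, 0.697]
contact_force: [-1.5, 0.0, 3.1]
gripper_width: 0.0137
t22.70 tcp [0.6626 0.1947 0.0853] yaw_y 70.58 xaxis [-0.001  0.    -1.   ] F [-1.5  0.   3.1] w 0.0137 q [ 0.15  0.7  -0.77  1.63  0.55  1.04  0.44]
time: 23.0
eef_pos: [0.6581, 0.1962, 0.0853]
ee_rot: [0.119, 0.697, -0.119, 0.697]
contact_force: [-0.3, -0.4, 4.1]
gripper_width: 0.0137
t23.00 tcp [0.6581 0.1962 0.0853] yaw_y 70.56 xaxis [-0. -0. -1.] F [-0.3 -0.4  4.1] w 0.0137 q [ 0.15  0.69 -0.77  1.64  0.55  1.04  0.43]
bar (array([0.5745, 0.2007]), array([0.0388, 0.0203]), np.float32(58.1), 83, np.float64(0.1983)) [0.1876 0.202 ] dist 0.08373490128449441
block [0.6036 0.1855] [0.1092 0.0985] 42.1 307 0.1264
  return _methods._mean(a, axis=axis, dtype=dtype,
  ret = ret.dtype.type(ret / rcount)
Traceback (most recent call last):
IndexError: index -1 is out of bounds for axis 0 with size 0
```

```bash
python3 -m pendant '[-0.04,0.014,0,0,0,0, -0.08,0.028,0,0,0,0, -0.08,0.028,0,0,0,0]'; python3 -c "from h import *;st()"; python3 -m pendant '[-0.04,0.014,0,0,0,0, -0.06,0.021,0,0,0,0, -0.06,0.021,0,0,0,0]'; python3 -c "from h import *;st()"
```

```text
time: 23.4
eef_pos: [0.6565, 0.1967, 0.0853]
ee_rot: [0.119, 0.697, -0.119, 0.697]
contact_force: [1.3, -0.4, 4.3]
gripper_width: 0.0136
t23.40 tcp [0.6565 0.1967 0.0853] yaw_y 70.54 xaxis [ 0. -0. -1.] F [ 1.3 -0.4  4.3] w 0.0136 q [ 0.15  0.69 -0.78  1.65  0.55  1.03  0.43]
time: 23.7
eef_pos: [0.655, 0.1972, 0.0853]
ee_rot: [0.119, 0.697, -0.119, 0.697]
contact_force: [1.7, -0.6, 4.0]
gripper_width: 0.014
t23.70 tcp [0.655  0.1972 0.0853] yaw_y 70.54 xaxis [ 0. -0. -1.] F [ 1.7 -0.6  4. ] w 0.0140 q [ 0.15  0.69 -0.78  1.65  0.55  1.03  0.43]
```

```bash
python3 -m pendant '[-0.04,0.014,0,0,0,0, -0.08,0.028,0,0,0,0, -0.08,0.028,0,0,0,0]'
python3 - <<'E'
from h import *
st(); p,M,a,s=tool()
d=snap('scene','scene11'); cv2.imwrite('pics/s11c.png',cv2.resize(d['frame'][130:270,280:420],None,fx=4,fy=4))
E
```

```text
time: 24.0
eef_pos: [0.6537, 0.1976, 0.0854]
ee_rot: [0.12, 0.696, -0.12, 0.697]
contact_force: [6.3, -1.1, 3.9]
gripper_width: 0.0135
t24.00 tcp [0.6537 0.1976 0.0854] yaw_y 70.52 xaxis [ 0.001 -0.    -1.   ] F [ 6.3 -1.1  3.9] w 0.0135 q [ 0.15  0.69 -0.78  1.65  0.55  1.03  0.43]
```

View pics/s11c.png

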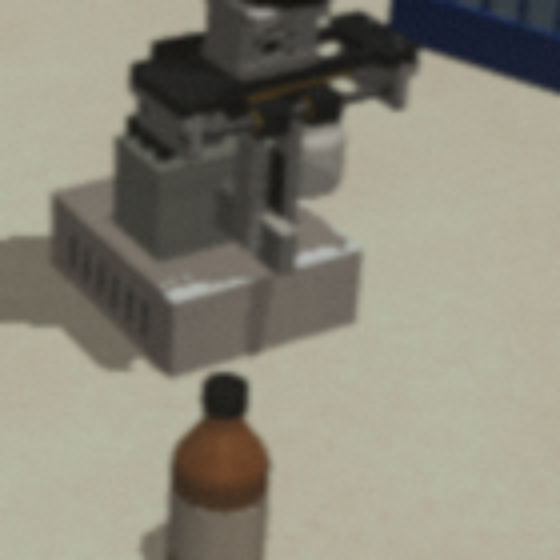

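```bash
python3 -m pendant '[-0.04,0.014,0,0,0,0, -0.08,0.028,0,0,0,0, -0.08,0.028,0,0,0,0]'; python3 -c "from h import *;st()"; python3 -m pendant '[0.1,-0.035,0,0,0,0, 0.1,-0.035,0,0,0,0]'; python3 -c "from h import *;st()"
```

```text
time: 24.35
eef_pos: [0.6534, 0.1976, 0.0859]
ee_rot: [0.12, 0.695, -0.12, 0.698]
contact_force: [13.8, -3.3, 3.1]
gripper_width: 0.0138
t24.35 tcp [0.6534 0.1976 0.0859] yaw_y 70.47 xaxis [ 0.004 -0.    -1.   ] F [13.8 -3.3  3.1] w 0.0138 q [ 0.15  0.69 -0.78  1.65  0.55  1.03  0.42]
time: 24.55
eef_pos: [0.6537, 0.1976, 0.0853]
ee_rot: [0.12, 0.697, -0.12, 0.697]
contact_force: [4.2, -1.7, 5.3]
gripper_width: 0.0134
t24.55 tcp [0.6537 0.1976 0.0853] yaw_y 70.53 xaxis [ 0. -0. -1.] F [ 4.2 -1.7  5.3] w 0.0134 q [ 0.15  0.69 -0.78  1.65  0.55  1.03  0.43]
```

```bash
python3 -m pendant '[0,0,0,0,0,0, 0,0,0,0,0,0, 0,0,0,0,0,0, 0,0,0,0,0,0]' 40; python3 -c "from h import *;st()"; python3 -m pendant '[0,0,0.5,0,0,0, 0,0,1.5,0,0,0, 0,0,2.5,0,0,0, 1.4,-0.5,3.5,0,0,0, 2.8,-1,5,0,0,0, 3,-3,6,0,0,0, 3,-5,6,0,0,0, 3,-7,6,0,0,0]';python3 -m pendant '[-2,-3,0,0,0,0, -2,-3,0,0,0,0,-2,-3,0,0,0,0]'
python3 - <<'E'
from h import *
st()
d=snap('top','top12'); W=cloud(d)
m=box(W,.52,.64,.16,.29,.18,.225); r=rect(W,m); print('bar',r,np.percentile(W[m][:,2],[2,98]).round(4))
b=rect(W,box(W,.5,.66,.14,.31,.118,.15)); print('block',b)
m=box(W,.6,.72,.13,.26,.09,.116); w=rect(W,m); print('wedge grip',w)
f=np.array([np.cos(np.radians(160.6)),np.sin(np.radians(160.6))]); print('grip extent from bar',np.percentile((r[0]-W[m][:,:2])@f,[1,99]),'warmer',rect(W,box(W,.45,.72,.1,.36,.056,.064)))
d=snap('scene','scene12'); W=cloud(d); m=box(W,.52,.64,.16,.29,.18,.225); print('scene bar',rect(W,m),np.percentile(W[m][:,2],[2,98]).round(4))
cv2.imwrite('pics/s12c.png',cv2.resize(d['frame'][130:270,280:420],None,fx=4,fy=4))
E
```

```text
time: 24.95
eef_pos: [0.6531, 0.1977, 0.085]
ee_rot: [0.119, 0.697, -0.12, 0.697]
contact_force: [0.2, -0.2, -0.5]
gripper_width: 0.0395
t24.95 tcp [0.6531 0.1977 0.085 ] yaw_y 70.56 xaxis [-0.001 -0.    -1.   ] F [ 0.2 -0.2 -0.5] w 0.0395 q [ 0.15  0.69 -0.78  1.65  0.55  1.03  0.43]
time: 25.75
eef_pos: [0.7288, 0.0287, 0.2373]
ee_rot: [0.119, 0.696, -0.119, 0.698]
contact_force: [1.5, -0.6, -0.1]
gripper_width: 0.04
time: 26.05
eef_pos: [0.6765, -0.0518, 0.236]
ee_rot: [0.121, 0.697, -0.123, 0.697]
contact_force: [0.5, 0.1, 1.0]
gripper_width: 0.04
t26.05 tcp [ 0.6765 -0.0518  0.236 ] yaw_y 70.16 xaxis [-0.001 -0.003 -1.   ] F [0.5 0.1 1. ] w 0.0400 q [ 0.55  0.54 -0.83  1.53  0.41  1.26  0.89]
bar (array([0.5888, 0.2222]), array([0.0792, 0.0161]), np.float32(66.5), 267, np.float64(0.2027)) [0.192  0.2064]
block (array([0.5806, 0.2255]), array([0.1053, 0.0591]), np.float32(70.6), 960, np.float64(0.1261))
wedge grip (array([0.6503, 0.208 ]), array([0.0667, 0.0828]), np.float32(160.6), 234, np.float64(0.1005))
grip extent from bar [0.02132141 0.1023771 ] warmer (array([0.584 , 0.2264]), array([0.151 , 0.1698]), np.float32(160.5), 2535, np.float64(0.0597))
scene bar (array([0.5877, 0.2187]), array([0.08  , 0.0198]), np.float32(64.7), 228, np.float64(0.1976)) [0.1825 0.2046]
```

View pics/s12c.png

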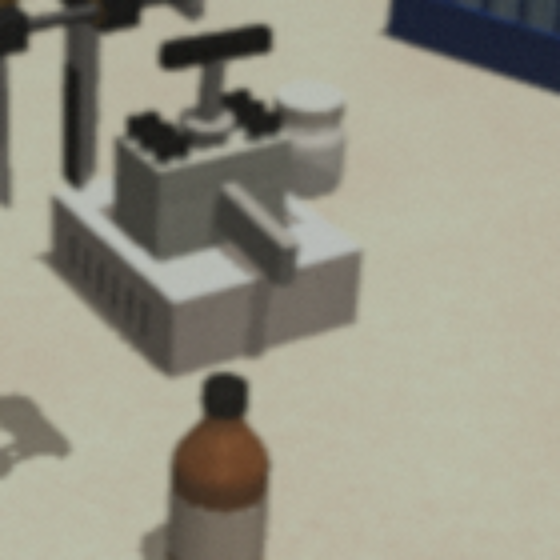

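```bash
python3 -m pendant '[0,0,0,0,0,0, 0,0,0,0,0,0,0,0,0,0,0,0,0,0,0,0,0,0,0,0,0,0,0,0]'
python3 - <<'E'
from h import *
d=snap('top','top13'); W=cloud(d)
m=box(W,.52,.64,.16,.29,.18,.225); r=rect(W,m); print('bar',r)
c=rect(W,box(W,.5,.66,.14,.31,.118,.15))[0]; w=W[m]
g=np.array([np.cos(np.radians(r[2])),np.sin(np.radians(r[2]))]);n=np.array([g[1],-g[0]])
k=w[:,2]>.198; A=np.c_[(w[k][:,:2]-r[0])@g,(w[k][:,:2]-r[0])@n,np.ones(k.sum())]
print('slopes deg',np.degrees(np.arctan(np.linalg.lstsq(A,w[k][:,2],rcond=None)[0][:2])),np.median(w[k][:,2]))
print('offset',r[0]-c)
for nm,q in dict(bottle=(.7,.85,-.08,.07,.02,.15),jar=(.48,.6,.34,.47,.02,.09),tip=(.45,.62,-.55,-.38,.02,.08)).items(): print(nm,rect(W,box(W,*q))[0],rect(W0:=cloud(dict(np.load('top0.npz'))),box(W0,*q))[0])
E
```

```text
time: 26.65
eef_pos: [0.6785, -0.0448, 0.2351]
ee_rot: [0.119, 0.697, -0.119, 0.697]
contact_force: [-0.1, 0.0, -0.4]
gripper_width: 0.0397
bar (array([0.5891, 0.2224]), array([0.0793, 0.0159]), np.float32(66.4), 266, np.float64(0.2026))
slopes deg [-1.07190324 -3.00591385] 0.20272022488048147
offset [ 0.0085 -0.0029]
bottle [0.7622 0.0136] [ 0.7807 -0.0062]
jar [0.5388 0.4083] [0.5394 0.4074]
tip [ 0.5368 -0.4648] [ 0.5369 -0.4645]
```

Run:
```python
from h import *
for t in('scene0','scene9','scene12'):
    W=cloud(dict(np.load(t+'.npz'))); m=box(W,.7,.85,-.08,.07,.1,.14); print(t,rect(W,m)[0],m.sum(),W[m].mean(0).round(4))
st(); print(workorder.job_done())
```

```text
scene0 [ 0.7811 -0.0103] 199 [ 0.7829 -0.0136  0.1184]
scene9 [ 0.7792 -0.0096] 202 [ 0.7829 -0.0139  0.1182]
scene12 [ 0.7796 -0.0114] 201 [ 0.783  -0.014   0.1183]
t26.70 tcp [ 0.6785 -0.045   0.235 ] yaw_y 70.57 xaxis [-0.  0. -1.] F [-0.1 -0.1 -0.3] w 0.0398 q [ 0.54  0.54 -0.83  1.53  0.41  1.25  0.89]
the job is handed in; nothing more can be done
None
```

The job is handed in at about 26.7 s of the 72 s allowed. I set the handle loose at 45°, then twisted and pressed it home. I carried the block to the warmer, seated it in the well and let go of the handle. I then drove the wedge from the warmer's +x side until it stalled against the block at about 14 N.

**Last checks, all within limits:**
- **Block:** it sits in the well, within about 4 mm of the warmer's centre and aligned with it. Its top measured 124 mm above the table just before I let go of the handle, which matches fully down.
- **Handle:** it stands about 10 mm above home (bar about 70 mm above the socket), offset 9 mm sideways. The camera gave a lean of about 3°, and its sideways offset suggests about 5°.
- **Wedge:** it is in the slot, with the shoulder about 30 mm from the socket's axis, at the block's face.
- **Robot:** the gripper is clear of everything, with about zero force.

**What disagreed:**
- The two cameras differed by 3 to 4 mm, so I worked from a robot-calibrated average.
- One top-camera reading put the bottle about 27 mm off, with the gripper partly in view. The scene camera showed it moved less than 1 mm, so I take it as undisturbed; the jar and tip box also read as unmoved.
- When lowering, the block first touched the well's edge (29 N on the wrist). I raised it slightly, shifted it about 2 mm, and it then went down.
- The wedge drove with less resistance than the stated 10 N, only about 2 N until the shoulder touched. The handle still ended up clearly raised.

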